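# Balance the lifting yoke on the knife edge and mark the point

## Task

The aluminium lifting yoke lies across the knife-edge stand with its big steel weight parked on the wooden ledge, and we need to know where its hook must go. Slide it lengthwise along on the edge, without lifting it off, until the big weight is clear of the ledge and the yoke balances on the edge alone, level and let go; then stand the slim-footed marker pin upright inside its channel right over the edge. Leave the wide-footed pin where it stands.

Things in the scene. Friction and masses are not known exactly. Their poses are not given: they have to be found in the camera images.
- yoke: Yoke, 0.6-0.9 kg, in mm: U-channel open upward, 300 long, 30 wide, 14 tall, 24 clear inside, floor 4 thick. Origin: its balance point, under the floor. x along it to the big weight (40 x 30 x 40 tall, centre x=+85, bottom z=-80); small one (24 x 24 x 30) x=-185, bottom z=-72. Starts level, 50-82 off. Within 6 it balances unaided (tilt 1.3 deg per mm). Grip across the width from above at x=40.
- edge (a point): Middle of the knife edge on top of the fixed grey stand, 120 mm above the table; x level, square to the edge, towards the ledge; y along the edge (51 mm long). Steel upright below: 18 along x, 50 wide. Plywood ledge: x = 122 to 200, 60 wide, top 40 mm above the table, clear of the big weight when the yoke balances. Base plate 90 wide, 12 tall, x = -60 to 210.
- slim_pin: Slim-footed steel marker pin, 60 g, standing on the table on the robot's side of the stand: round foot 18 mm diameter, 10 mm tall; stem 12 mm diameter; 60 mm tall in all. Origin: centre of its underside; z up the stem. Fits loosely in the yoke's channel.
- wide_pin: Wide-footed steel pin, a bystander 220 to 340 mm to the left or right of the slim one: round foot 40 mm diameter, same 12 mm stem, 60 mm tall; too wide for the channel. Origin: centre of its underside.
Mind the look-alikes: they are no part of the job. Leave any green look-alike of the slim_pin alone.

How it is judged:
By the outcome, as a careful person would: the job done as asked, in the order asked, and still so for the second after the job is handed in, with the robot touching nothing.
It also fails if it takes over 46 s, if anything falls off the work surface, if the arm or the gripper's body presses on something with over 40 N, if the wrist force passes 120 N, or if a joint passes its speed limit or range.

## Robot

A 7-joint arm with a two-finger parallel gripper is mounted at the origin on the work surface. World frame = base frame: x ahead of the robot, y to its left, z up, the work surface at z = 0. Lengths are in m, angles in rad, forces in N, time in s.
With the tool pointing down it reaches from about 0.4 to 0.85 m from the base axis. Payload 4.5 kg.
Tool frame: the origin (TCP) lies at the very end of the fingers, on their centre line; the grasp point (between the pads) lies 19 mm behind it; z points along the fingers, x is the direction in which the jaws open and shut, and the axes are right-handed (so a half turn about z gives the same grasp; the last joint's range is limited). The gripper opens to 88 mm and grips with 3 to 60 N. Pads are 18 mm wide; open, the fingers measure 123 mm over their backs; the gripper's body (75 mm by 187 mm) begins 45 mm behind the grasp point.
Start: joints at [1.21, 0.689, -0.195, 1.565, 0.157, 0.902, -0.215], TCP at [0.24, -0.577, 0.218] pointing down, gripper open.
Joint ranges: [-3.01, 3.01], [-0.46, 2.08], [-1.47, 1.51], [0.13, 2.56], [-1, 4.14], [0.04, 2.09], [-2.66, 2.66]. Speed limits (rad/s): [2.57, 2.57, 3.14, 3.14, 3.14, 3.14, 3.14].

## Interface

Orientations are given as a unit quaternion [x, y, z, w].
In Python, from plant import * gives the robot as it stands.
- The arm moves only by the tool apply_moves, never from a script. Its argument "series" is a list of rows, each an object of numbers: "x", "y", "z": the shift along the tool's x, y, z in units of 80 cm (1.0 is 80 cm); "wx", "wy", "wz": the turn, a rotation vector about the tool's x, y, z in units of pi rad (1.0 is pi rad); "fingers": the opening, from -1 (shut) to 1 (fully open), so that 0 is half open. In form: [{"x": .., "y": .., "z": .., "wx": .., "wy": .., "wz": .., "fingers": ..}, ...]. A call has 1 to 8 rows; each row shifts and turns the pose as measured when the row begins, along the tool's axes as they then stand; what a row does not reach is not made up. A row lasts 1/8 s, in which the tool goes at most 62.5 mm and 10.7 degrees, less where a joint would pass 70% of its speed; a pose out of reach is approached as far as the arm can. A call with a number of a shift or a turn outside -1 to 1 is refused whole. A call with a gripper value outside its range is refused whole. The fingers move at their own pace and stop on an object; "force" is the grip in N (left out, the last holds). Time passes only in rows, so rows that do not move let the fingers close. It gives the time, the measured TCP pose, the force and the opening at its end, in the units of the state.
- get_state(): the state, without advancing time (a new reading comes with each control period).
- snapshot(name): name is "side" or "top"; returns (picture, depth): 480x640x3 uint8, red, green, blue; 480x640 float32, m along the optical axis (not along the pixel's ray), 0 where there is no reading.
- camera_model(name): a dict with "camera_matrix" (3x3 intrinsics, pixels), "world_from_camera" (4x4, takes a point from camera to world coordinates). Camera axes: x right, y up, looking along -z (the intrinsics and any distortion apply to the point x, -y, -z); pixel columns grow to the right and rows downward; lengths in m; the calibration is good to about 2 mm. A picture is of the moment at which its call begins. camera_model takes no time and is no camera call.
- finish_job(): hands the job in, once; it reports no verdict.
The state is a dict: "clock": time; "q": joint angles; "qd": joint speeds; "joint_torque": joint torques, N m; "tool_pos": TCP position; "eef_rot": TCP orientation; "contact_force": force on the tool from outside, world axes, zero at the start; "moment": the same for the moment, N m; "opening": opening from 0.0 (shut) to 1.0 (fully open).
Only numpy, scipy, OpenCV 4.12 (cv2) and the standard library are available. Lean on these libraries where they do the work, as an engineer would, in place of code of your own. Each camera call takes 0.05 s, during which the arm holds its last target. There are 200 camera calls.

## Working session

There is one attempt and no reset: what is moved stays moved. The work goes in short steps, Python scripts to look and compute and a tool call to move; the robot and the scene stay as the last step left them, time stands still between calls to the robot, and variables do not carry over. Pictures are saved under pics/ and viewed, about 8 in all and at most 12, crops included, and the job is handed in when it is done.

Besides the shell and the picture viewer there is one more tool, called by a JSON object that holds its "method" and its "body", one argument or row to a line. apply_moves: Moves the arm, as the interface text tells. Its arguments: {"type":"object","properties":{"series":{"type":"array","items":{"type":"object","properties":{"x":{"type":"number"},"y":{"type":"number"},"z":{"type":"number"},"wx":{"type":"number"},"wy":{"type":"number"},"wz":{"type":"number"},"fingers":{"type":"number"}}}},"force":{"type":"number"}},"required":["series"]}

```bash
mkdir -p pics; ls
python3 - <<'E'
from plant import *
import numpy as np,cv2
s=get_state();print(s)
for n in("side","top"):
    p,d=snapshot(n);cv2.imwrite(f"pics/{n}0.png",p[:,:,::-1]);np.save(f"pics/{n}0.npy",d)
    print(camera_model(n))
E
```

```text
pics
{'clock': 0.0, 'q': array([ 1.20979339,  0.69001086, -0.19451496,  1.56632219,  0.15730835,
        0.90250603, -0.21506124]), 'qd': array([ 0.00134812, -0.00083599,  0.00020625, -0.00040434,  0.00033377,
        0.00032417,  0.00055527]), 'joint_torque': array([ 1.91609283e-04, -5.27555215e+01, -1.26677960e+00, -1.53426433e+01,
       -5.26732241e-02,  6.57991623e-03,  1.65915217e-04]), 'tool_pos': array([ 0.24008562, -0.57632701,  0.21759915]), 'eef_rot': array([ 8.32088276e-01, -5.54642446e-01, -8.07245553e-04, -4.55342871e-04]), 'contact_force': array([-0.81788899,  0.45796364,  0.36778412]), 'moment': array([-0.02014319, -0.01084948,  0.02323613]), 'opening': 1.0009538648812628}
{'camera_matrix': array([[444.94382182,   0.        , 315.32288568],
       [  0.        , 444.94382182, 238.70148865],
       [  0.        ,   0.        ,   1.        ]]), 'world_from_camera': array([[-0.99816115,  0.04591646, -0.03957271,  0.46590716],
       [-0.05714594, -0.49509443,  0.86695781,  0.61980067],
       [ 0.02021541,  0.86762503,  0.49680796,  0.45976401],
       [ 0.        ,  0.        ,  0.        ,  1.        ]])}
{'camera_matrix': array([[577.22497915,   0.        , 318.44804168],
       [  0.        , 577.22497915, 239.47461483],
       [  0.        ,   0.        ,   1.        ]]), 'world_from_camera': array([[-0.01267927,  0.99688262, -0.07787342,  0.43237638],
       [-0.99983406, -0.01365841, -0.01205375,  0.00663078],
       [-0.01307981,  0.07770766,  0.99689038,  1.03874353],
       [ 0.        ,  0.        ,  0.        ,  1.        ]])}
```

View pics/top0.png

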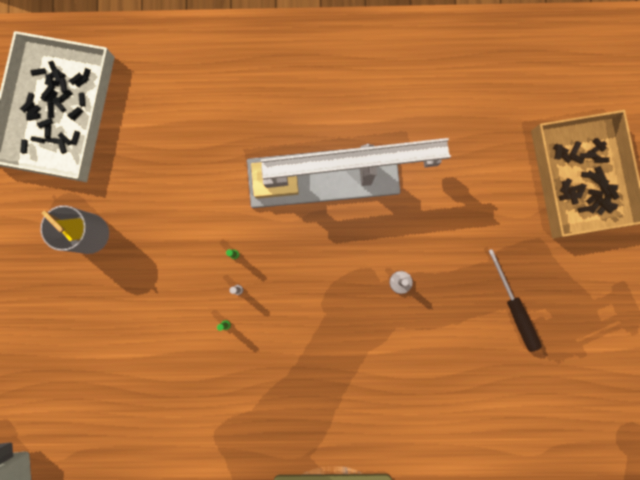

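View pics/side0.png

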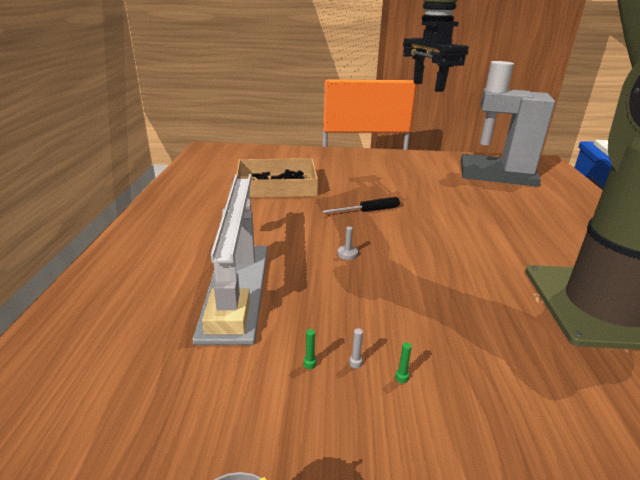

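```bash
cat > h.py <<'E'
from plant import *
import numpy as np,cv2
from scipy.spatial.transform import Rotation as R
def cloud(n,d):
    m=camera_model(n);K=m["camera_matrix"];T=m["world_from_camera"]
    v,u=np.mgrid[0:480,0:640]
    P=np.stack([(u-K[0,2])/K[0,0]*d,-(v-K[1,2])/K[1,1]*d,-d],-1)
    return P@T[:3,:3].T+T[:3,3]
def ray(n,u,v,z):
    m=camera_model(n);K=m["camera_matrix"];T=m["world_from_camera"]
    r=T[:3,:3]@np.array([(u-K[0,2])/K[0,0],-(v-K[1,2])/K[1,1],-1]);o=T[:3,3]
    return o+r*(z-o[2])/r[2]
def tool(target,yaw=None):
    """rows units to go from the present pose to target; yaw = world angle of tool x (mod pi), tool down"""
    s=get_state();q=R.from_quat(s["eef_rot"]);d=q.inv().apply(np.array(target)-s["tool_pos"])/.8
    print("pos",s["tool_pos"].round(4),"mm tool-shift/0.8",d.round(4),"t",round(s["clock"],2),"open",round(s["opening"],3))
    if yaw is not None:
        x=q.as_matrix()[:,0];c=np.arctan2(x[1],x[0]);dy=(yaw-c+np.pi/2)%np.pi-np.pi/2
        w=np.array([[np.cos(c+dy),np.sin(c+dy),0]]);X=w[0];Z=np.array([0,0,-1.]);Y=np.cross(Z,X)
        G=R.from_matrix(np.c_[X,Y,Z]);print("turn/pi",((q.inv()*G).as_rotvec()/np.pi).round(4),"q7",s["q"][6].round(3))
E
python3 - <<'E'
from h import *
d=np.load("pics/top0.npy");P=cloud("top",d);z=P[...,2]
img=cv2.imread("pics/top0.png")
def rect(m,name):
    m=m.astype(np.uint8);n,l,st,c=cv2.connectedComponentsWithStats(m)
    for i in np.argsort(-st[1:,4])[:3]+1:
        if st[i,4]<15: continue
        pts=P[l==i];r=cv2.minAreaRect((pts[:,:2]*1000).astype(np.float32))
        print(name,st[i],"c",np.round(r[0],1),"size",np.round(r[1],1),round(r[2],1),"z",np.median(pts[:,2]).round(4))
reg=np.zeros(z.shape,bool);reg[125:230,230:470]=1
rect(reg&(z>.123)&(z<.15),"yoke")
rect(reg&(z>.108)&(z<.1225),"edge")
rect(reg&(z>.006)&(z<.02),"plate")
rect(reg&(z>.03)&(z<.048),"ledge40")
rect(reg&(z>.05)&(z<.1),"small")
for x in (370,440,300): print(x,z[135:200:2,x].round(3))
big=cv2.resize(img[130:220,235:465],None,fx=3.4,fy=3.4,interpolation=cv2.INTER_CUBIC);cv2.imwrite("pics/a.png",big)
reg=np.zeros(z.shape,bool);reg[230:350,200:430]=1
rect(reg&(z>.04)&(z<.075),"pintop")
rect(reg&(z>.005)&(z<.03),"pinfoot")
E
```

```text
yoke [ 261  138  190   41 3281] c [632.3 -42.5] size [ 31.4 300.2] 5.8 z 0.1258
edge [361 167  16   9 102] c [614.6 -64.9] size [12.7 25. ] 1.2 z 0.114
edge [361 144  13   4  30] c [655.8 -63.4] size [ 4.2 19.8] 4.1 z 0.1152
plate [ 247  153  153   55 3394] c [627.7   9.7] size [ 92.8 270.7] 4.1 z 0.0124
ledge40 [251 162  47  36 749] c [620.7  95.1] size [60.6 77.9] 4.5 z 0.0406
ledge40 [361 180  12   5  21] c [609.3 -66. ] size [19.4  6.9] 74.9 z 0.0381
small [263 177  25  11 181] c [608.2  91. ] size [ 9.4 40.2] 6.4 z 0.0791
small [424 160  18   8  98] c [ 635.6 -176.9] size [26.   8.9] 82.3 z 0.0731
small [361 169  14  13  71] c [614.9 -61.4] size [28.3 14.1] 45.2 z 0.0732
370 [ 0.001  0.001  0.002  0.001 -0.     0.116  0.137  0.131  0.123  0.123
  0.125  0.124  0.125  0.123  0.125  0.133  0.12   0.123  0.121  0.121
  0.108  0.09   0.073  0.052  0.034  0.01   0.012  0.011  0.017  0.011
  0.012  0.004 -0.   ]
440 [ 0.002  0.001  0.133  0.132  0.126  0.121  0.126  0.124  0.124  0.123
  0.123  0.134  0.12   0.079  0.067 -0.001  0.002 -0.004  0.002  0.001
  0.    -0.001 -0.002  0.001  0.002 -0.004  0.002 -0.001 -0.     0.003
 -0.001  0.004 -0.001]
300 [ 0.002 -0.002  0.002 -0.002  0.     0.001  0.003 -0.002  0.002 -0.002
  0.132  0.131  0.126  0.125  0.125  0.122  0.123  0.123  0.124  0.134
  0.123  0.012  0.014  0.014  0.011  0.013  0.011  0.011  0.014  0.013
  0.015  0.014  0.015]
pintop [217 323   9   8  53] c [363.7 186.1] size [10.7 11. ] 85.2 z 0.0595
pintop [226 249   9   8  52] c [488.7 170.7] size [11.2 11.3] 44.6 z 0.0594
pintop [400 279   9   7  48] c [ 434.9 -125.7] size [11.2 10.9] 33.9 z 0.0601
pinfoot [390 271  23  23 340] c [ 435.  -125.9] size [38.6 39.2] 14.7 z 0.0107
pinfoot [221 320  10  10  49] c [364.4 184.5] size [16.7 12.8] 23.2 z 0.0121
pinfoot [234 285   9  10  47] c [425.7 162.7] size [16.6 14.2] 8.2 z 0.0122
```

View pics/a.png

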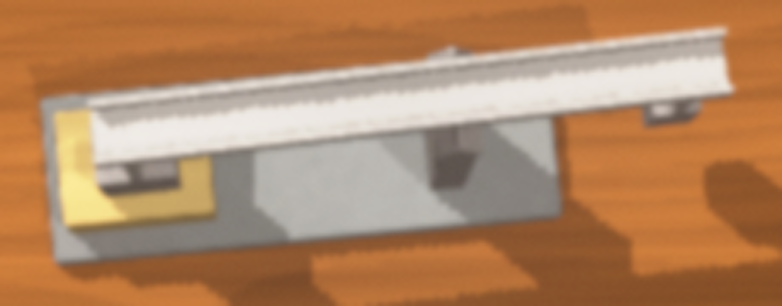

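```bash
cat >> h.py <<'E'
def plan(target,yaw,n,maxstep=.06):
    "n rows from here to target, turning about tool z evenly (yaw in deg)"
    s=get_state();q=R.from_quat(s["eef_rot"]);p=s["tool_pos"];D=np.array(target)-p
    x=q.as_matrix()[:,0];c=np.arctan2(x[1],x[0]);dy=(np.radians(yaw)-c+np.pi/2)%np.pi-np.pi/2
    st=D*min(1/n,maxstep/np.linalg.norm(D))
    print("t",s["clock"].round(2),"q7",s["q"][6].round(2),"dist",np.linalg.norm(D).round(3),"F",s["contact_force"].round(1))
    for k in range(n):
        a=c+dy*k/n;X=np.array([np.cos(a),np.sin(a),0]);Y=np.cross([0,0,-1.],X)
        print((np.array([X@st,Y@st,-st[2]])/.8).round(4),"wz",round(-dy/n/np.pi,4))
E
python3 -c "
from h import *
plan((.6232,.0474,.20),5.8,8)"
```

```text
Traceback (most recent call last):
  File "h.py", line 26, in plan
    print("t",s["clock"].round(2),"q7",s["q"][6].round(2),"dist",np.linalg.norm(D).round(3),"F",s["contact_force"].round(1))
              ^^^^^^^^^^^^^^^^
AttributeError: 'float' object has no attribute 'round'
```

```bash
sed -i 's/s\["clock"\].round(2)/round(s["clock"],2)/' h.py
python3 -c "
from h import *
plan((.6232,.0474,.20),5.8,8)"
```

```text
t 0.1 q7 -0.22 dist 0.732 F [-0.5 -0.3  0.1]
[-0.0439 -0.0608  0.0018] wz -0.0508
[-0.0337 -0.067   0.0018] wz -0.0508
[-0.0226 -0.0715  0.0018] wz -0.0508
[-0.0109 -0.0742  0.0018] wz -0.0508
[ 0.001  -0.075   0.0018] wz -0.0508
[ 0.0129 -0.0739  0.0018] wz -0.0508
[ 0.0245 -0.0709  0.0018] wz -0.0508
[ 0.0354 -0.0661  0.0018] wz -0.0508
```

{"method": "apply_moves", "body": {
  "series": [
    {"x": -0.044,"y": -0.061,"z": 0,"wz": -0.051,"fingers": 0.4},
    {"x": -0.034,"y": -0.067,"wz": -0.051,"fingers": 0.4},
    {"x": -0.023,"y": -0.0715,"wz": -0.051,"fingers": 0.4},
    {"x": -0.011,"y": -0.074,"wz": -0.051,"fingers": 0.4},
    {"x": 0.001,"y": -0.075,"wz": -0.051,"fingers": 0.4},
    {"x": 0.013,"y": -0.074,"wz": -0.051,"fingers": 0.4},
    {"x": 0.0245,"y": -0.071,"wz": -0.051,"fingers": 0.4},
    {"x": 0.035,"y": -0.066,"wz": -0.051,"fingers": 0.4}
  ],
  "force": 40
}}

```text
schema error: expected keys x, y, z, wx, wy, wz, fingers
```

```bash
python3 -c "
from h import *
tool((.6232,.0474,.20),np.radians(5.8));plan((.6232,.0474,.20),5.8,6)"
```

```text
pos [ 0.2401 -0.5764  0.2177] mm tool-shift/0.8 [-0.5355 -0.742   0.0229] t 0.1 open 0.998
turn/pi [-3.000e-04  5.000e-04 -4.065e-01] q7 -0.215
t 0.1 q7 -0.22 dist 0.732 F [-0.5 -0.3  0.1]
[-0.0439 -0.0608  0.0018] wz -0.0678
[-0.03   -0.0687  0.0018] wz -0.0678
[-0.0149 -0.0735  0.0018] wz -0.0678
[ 0.001  -0.075   0.0018] wz -0.0678
[ 0.0168 -0.0731  0.0018] wz -0.0678
[ 0.0319 -0.0679  0.0018] wz -0.0678
```

All keys are needed in each row.

{"method": "apply_moves", "body": {
  "series": [
    {"x": -0.044,"y": -0.061,"z": 0,"wx": 0,"wy": 0,"wz": -0.051,"fingers": 0.4},
    {"x": -0.034,"y": -0.067,"z": 0,"wx": 0,"wy": 0,"wz": -0.051,"fingers": 0.4},
    {"x": -0.023,"y": -0.0715,"z": 0,"wx": 0,"wy": 0,"wz": -0.051,"fingers": 0.4},
    {"x": -0.011,"y": -0.074,"z": 0,"wx": 0,"wy": 0,"wz": -0.051,"fingers": 0.4},
    {"x": 0.001,"y": -0.075,"z": 0,"wx": 0,"wy": 0,"wz": -0.051,"fingers": 0.4},
    {"x": 0.013,"y": -0.074,"z": 0,"wx": 0,"wy": 0,"wz": -0.051,"fingers": 0.4},
    {"x": 0.0245,"y": -0.071,"z": 0,"wx": 0,"wy": 0,"wz": -0.051,"fingers": 0.4},
    {"x": 0.035,"y": -0.066,"z": 0,"wx": 0,"wy": 0,"wz": -0.051,"fingers": 0.4}
  ],
  "force": 40
}}

```text
clock: 1.1
tool_pos: [0.4872, -0.1564, 0.2145]
eef_rot: [0.998, 0.067, -0.002, 0.0]
contact_force: [0.5, -1.4, 0.1]
opening: 0.7
```

```bash
python3 -c "
from h import *
tool((.6232,.0474,.20),np.radians(5.8));plan((.6232,.0474,.20),5.8,6)"
```

```text
pos [ 0.4872 -0.1564  0.2145] mm tool-shift/0.8 [ 0.2029 -0.2296  0.0173] t 1.1 open 0.7
turn/pi [0.0002 0.0012 0.0107] q7 -0.074
t 1.1 q7 -0.07 dist 0.245 F [ 0.5 -1.4  0.1]
[ 0.0338 -0.0383  0.003 ] wz 0.0018
[ 0.0336 -0.0385  0.003 ] wz 0.0018
[ 0.0334 -0.0386  0.003 ] wz 0.0018
[ 0.0331 -0.0388  0.003 ] wz 0.0018
[ 0.0329 -0.039   0.003 ] wz 0.0018
[ 0.0327 -0.0392  0.003 ] wz 0.0018
```

{"method": "apply_moves", "body": {
  "series": [
    {"x": 0.051,"y": -0.0575,"z": 0.004,"wx": 0,"wy": 0,"wz": 0.0107,"fingers": 0.4},
    {"x": 0.05,"y": -0.058,"z": 0.004,"wx": 0,"wy": 0,"wz": 0,"fingers": 0.4},
    {"x": 0.05,"y": -0.058,"z": 0.004,"wx": 0,"wy": 0.001,"wz": 0,"fingers": 0.4},
    {"x": 0.05,"y": -0.058,"z": 0.004,"wx": 0,"wy": 0,"wz": 0,"fingers": 0.4},
    {"x": 0,"y": 0,"z": 0,"wx": 0,"wy": 0,"wz": 0,"fingers": 0.4}
  ]
}}

```text
clock: 1.72
tool_pos: [0.6293, 0.0565, 0.199]
eef_rot: [0.999, 0.054, -0.001, -0.001]
contact_force: [-1.0, -0.5, 0.0]
opening: 0.698
```

```bash
python3 -c "
from h import *
tool((.6232,.0474,.111),np.radians(5.8))"
```

```text
pos [0.6293 0.0565 0.199 ] mm tool-shift/0.8 [-0.0086  0.0108  0.1099] t 1.73 open 0.698
turn/pi [-0.0009  0.0006  0.0023] q7 -0.403
```

{"method": "apply_moves", "body": {
  "series": [
    {"x": -0.0086,"y": 0.0108,"z": 0.0,"wx": -0.001,"wy": 0.0006,"wz": 0.0023,"fingers": 0.4},
    {"x": 0,"y": 0,"z": 0.05,"wx": 0,"wy": 0,"wz": 0,"fingers": 0.4},
    {"x": 0,"y": 0,"z": 0,"wx": 0,"wy": 0,"wz": 0,"fingers": 0.4}
  ]
}}

```text
clock: 2.1
tool_pos: [0.6207, 0.0409, 0.1578]
eef_rot: [0.999, 0.048, -0.002, 0.002]
contact_force: [0.3, -0.9, -0.3]
opening: 0.697
```

```bash
python3 -c "
from h import *
tool((.6232,.0474,.111),np.radians(5.8))"
```

```text
pos [0.6207 0.0409 0.1578] mm tool-shift/0.8 [ 0.0041 -0.0081  0.0584] t 2.1 open 0.697
turn/pi [ 0.0015  0.001  -0.0016] q7 -0.431
```

{"method": "apply_moves", "body": {
  "series": [
    {"x": 0.003,"y": -0.006,"z": 0.01,"wx": 0.001,"wy": 0.001,"wz": -0.0015,"fingers": 0.4},
    {"x": 0,"y": 0,"z": 0.01,"wx": 0,"wy": 0,"wz": 0,"fingers": 0.4},
    {"x": 0,"y": 0,"z": 0,"wx": 0,"wy": 0,"wz": 0,"fingers": 0.4},
    {"x": 0,"y": 0,"z": 0,"wx": 0,"wy": 0,"wz": 0,"fingers": 0.4}
  ]
}}

```text
clock: 2.6
tool_pos: [0.6242, 0.0437, 0.1444]
eef_rot: [0.999, 0.049, 0.003, 0.001]
contact_force: [-0.0, -0.0, 0.1]
opening: 0.701
```

```bash
python3 -c "
from h import *
tool((.6232,.0474,.111),np.radians(5.8))"
```

```text
pos [0.6242 0.0437 0.1444] mm tool-shift/0.8 [-0.001  -0.0048  0.0418] t 2.6 open 0.701
turn/pi [ 0.0007 -0.0016 -0.0012] q7 -0.443
```

{"method": "apply_moves", "body": {
  "series": [
    {"x": -0.001,"y": -0.004,"z": 0.013,"wx": 0,"wy": -0.001,"wz": -0.001,"fingers": 0.4},
    {"x": 0,"y": 0,"z": 0.013,"wx": 0,"wy": 0,"wz": 0,"fingers": 0.4},
    {"x": 0,"y": 0,"z": 0.01,"wx": 0,"wy": 0,"wz": 0,"fingers": 0.4},
    {"x": 0,"y": 0,"z": 0,"wx": 0,"wy": 0,"wz": 0,"fingers": 0.4},
    {"x": 0,"y": 0,"z": 0,"wx": 0,"wy": 0,"wz": 0,"fingers": 0.4}
  ]
}}

```text
clock: 3.22
tool_pos: [0.623, 0.0474, 0.1134]
eef_rot: [0.999, 0.051, 0.001, 0.001]
contact_force: [0.3, 0.3, -1.2]
opening: 0.7
```

```bash
python3 -c "
from h import *
for i in range(4): tool((.6232,.0474,.111),np.radians(5.8))
print(get_state()['contact_force'])"
```

```text
pos [0.623  0.0474 0.1134] mm tool-shift/0.8 [ 0.0002 -0.      0.003 ] t 3.23 open 0.7
turn/pi [ 0.0006 -0.0004  0.    ] q7 -0.466
pos [0.623  0.0474 0.1134] mm tool-shift/0.8 [ 0.0002 -0.      0.003 ] t 3.23 open 0.7
turn/pi [ 0.0006 -0.0004  0.    ] q7 -0.466
pos [0.623  0.0474 0.1134] mm tool-shift/0.8 [ 0.0002 -0.      0.003 ] t 3.23 open 0.7
turn/pi [ 0.0006 -0.0004  0.    ] q7 -0.466
pos [0.623  0.0474 0.1134] mm tool-shift/0.8 [ 0.0002 -0.      0.003 ] t 3.23 open 0.7
turn/pi [ 0.0006 -0.0004  0.    ] q7 -0.466
[ 0.30392591  0.29719836 -1.20361696]
```

{"method": "apply_moves", "body": {
  "series": [
    {"x": 0,"y": 0,"z": 0.004,"wx": 0,"wy": 0,"wz": 0,"fingers": 0.4},
    {"x": 0,"y": 0,"z": 0,"wx": 0,"wy": 0,"wz": 0,"fingers": 0},
    {"x": 0,"y": 0,"z": 0,"wx": 0,"wy": 0,"wz": 0,"fingers": -0.5},
    {"x": 0,"y": 0,"z": 0,"wx": 0,"wy": 0,"wz": 0,"fingers": -0.5},
    {"x": 0,"y": 0,"z": 0,"wx": 0,"wy": 0,"wz": 0,"fingers": -0.5},
    {"x": 0,"y": 0,"z": 0,"wx": 0,"wy": 0,"wz": 0,"fingers": -0.5}
  ],
  "force": 30
}}

```text
clock: 3.98
tool_pos: [0.6238, 0.0474, 0.1108]
eef_rot: [0.999, 0.05, 0.002, 0.001]
contact_force: [0.2, 0.1, -1.3]
opening: 0.33
```

```bash
python3 -c "
from h import *
u=np.array([-.101,.995,0]);s=get_state();tool(s['tool_pos']-.073*u,np.radians(5.8));print(s['contact_force'],s['moment'])"
```

```text
pos [0.6238 0.0474 0.1108] mm tool-shift/0.8 [0.     0.0913 0.0002] t 3.98 open 0.33
turn/pi [ 0.0006 -0.001  -0.0001] q7 -0.469
[ 0.18304149  0.14588773 -1.25212076] [ 0.0034719  -0.11710329 -0.0348958 ]
```

{"method": "apply_moves", "body": {
  "series": [
    {"x": 0,"y": 0.008,"z": 0,"wx": 0,"wy": 0,"wz": 0,"fingers": -0.5},
    {"x": 0,"y": 0.009,"z": 0,"wx": 0,"wy": 0,"wz": 0,"fingers": -0.5},
    {"x": 0,"y": 0.009,"z": 0,"wx": 0,"wy": 0,"wz": 0,"fingers": -0.5},
    {"x": 0,"y": 0.009,"z": 0,"wx": 0,"wy": 0,"wz": 0,"fingers": -0.5},
    {"x": 0,"y": 0.009,"z": 0,"wx": 0,"wy": 0,"wz": 0,"fingers": -0.5},
    {"x": 0,"y": 0,"z": 0,"wx": 0,"wy": 0,"wz": 0,"fingers": -0.5}
  ]
}}

```text
clock: 4.72
tool_pos: [0.6259, 0.0254, 0.1108]
eef_rot: [0.998, 0.055, 0.002, -0.009]
contact_force: [1.6, -1.9, -0.4]
opening: 0.328
```

```bash
python3 -c "
from h import *
u=np.array([-.101,.995,0]);s=get_state();tool(np.array([.6238,.0474,.1108])-.073*u,np.radians(5.8));print(s['contact_force'],s['moment'])
p,d=snapshot('top');P=cloud('top',d);z=P[...,2]
reg=np.zeros(z.shape,bool);reg[125:230,230:540]=1
m=reg&(z>.1215)&(z<.138);q=P[m]@u
for lo in np.arange(q.min(),q.max(),.03):
  k=(q>=lo)&(q<lo+.03);print(round(lo,3),k.sum(),np.median(P[m][k,2]).round(4))
"
```

```text
pos [0.6259 0.0254 0.1108] mm tool-shift/0.8 [-0.0005  0.0636 -0.0011] t 4.72 open 0.328
turn/pi [-0.0056 -0.0013  0.003 ] q7 -0.412
[ 1.61307875 -1.90189549 -0.35811148] [-0.54861067 -0.22198385 -0.05857692]
-0.279 180 0.1251
-0.249 19 0.1337
-0.219 0 nan
-0.189 0 nan
-0.159 0 nan
-0.129 0 nan
-0.099 0 nan
-0.069 0 nan
-0.039 0 nan
-0.009 264 0.1255
0.021 5 0.1278
  return _methods._mean(a, axis=axis, dtype=dtype,
  ret = ret.dtype.type(ret / rcount)
```

{"method": "apply_moves", "body": {
  "series": [
    {"x": 0,"y": 0.012,"z": 0,"wx": -0.003,"wy": 0,"wz": 0.002,"fingers": -0.5},
    {"x": 0,"y": 0.012,"z": 0,"wx": -0.002,"wy": 0,"wz": 0,"fingers": -0.5},
    {"x": 0,"y": 0.012,"z": 0,"wx": 0,"wy": 0,"wz": 0,"fingers": -0.5},
    {"x": 0,"y": 0.012,"z": 0,"wx": 0,"wy": 0,"wz": 0,"fingers": -0.5},
    {"x": 0,"y": 0,"z": 0,"wx": 0,"wy": 0,"wz": 0,"fingers": -0.5}
  ]
}}

```text
clock: 5.4
tool_pos: [0.6293, -0.0013, 0.1108]
eef_rot: [0.998, 0.056, 0.002, -0.009]
contact_force: [0.4, -4.1, 0.4]
opening: 0.33
```

```bash
python3 -c "
from h import *
u=np.array([-.101,.995,0]);s=get_state();tool(np.array([.6238,.0474,.1108])-.073*u,np.radians(5.8));print(s['contact_force'],s['moment'])
p,d=snapshot('side');P=cloud('side',d);cv2.imwrite('pics/s2.png',p[:,:,::-1])
"
```

```text
pos [ 0.6293 -0.0013  0.1108] mm tool-shift/0.8 [-0.001   0.03   -0.0006] t 5.4 open 0.33
turn/pi [-0.0054 -0.0018  0.0035] q7 -0.37
[ 0.37838843 -4.07113025  0.39733841] [-0.70154494 -0.24954916  0.00665144]
```

View pics/s2.png

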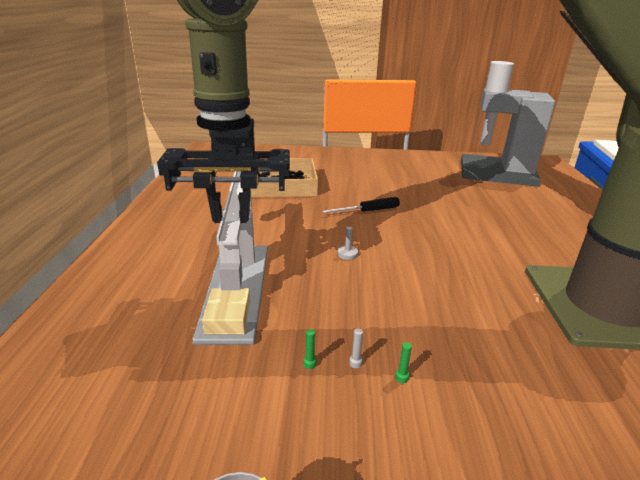

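{"method": "apply_moves", "body": {
  "series": [
    {"x": 0,"y": 0.008,"z": 0,"wx": -0.004,"wy": 0,"wz": 0.002,"fingers": -0.5},
    {"x": 0,"y": 0.008,"z": 0,"wx": -0.003,"wy": 0,"wz": 0.002,"fingers": -0.5},
    {"x": 0,"y": 0.008,"z": 0,"wx": -0.003,"wy": 0,"wz": 0,"fingers": -0.5},
    {"x": 0,"y": 0.008,"z": 0,"wx": 0,"wy": 0,"wz": 0,"fingers": -0.5},
    {"x": 0,"y": 0,"z": 0,"wx": 0,"wy": 0,"wz": 0,"fingers": -0.5}
  ]
}}

```text
clock: 6.08
tool_pos: [0.631, -0.0159, 0.1106]
eef_rot: [0.999, 0.053, 0.003, 0.001]
contact_force: [1.1, -2.0, -2.4]
opening: 0.329
```

```bash
cat >> h.py <<'E'
def yoke(n="t"):
    "ends and tilt of the channel from the top view; world m"
    p,d=snapshot("top");cv2.imwrite(f"pics/{n}.png",p[:,:,::-1]);P=cloud("top",d);z=P[...,2]
    c=np.array([.633,-.065]);u=np.array([-.088,.9961])
    s=(P[...,:2]-c)@u;l=(P[...,:2]-c)@np.array([u[1],-u[0]])
    g=(abs(l)<.025)&(s>-.27)&(s<.13)&(z>.09)&(z<.16)&(p.max(-1)>95)
    # floor strip
    f=g&(abs(l-.001)<.008)&(z<.14)
    ss=s[f];zz=z[f]
    for lo in np.arange(-.21,.12,.03):
        k=(ss>=lo)&(ss<lo+.03)
        if k.sum()>8: print("s",round(ss[k].mean()*1000),"n",k.sum(),"z",(np.median(zz[k])*1000).round(2))
    e=np.sort(ss);print("ends mm",(e[[2,-3]]*1000).round(1))
    return p,P,s,l
E
python3 -c "
from h import *
u=np.array([-.101,.995,0]);s=get_state();tool(np.array([.6238,.0474,.1108])-.073*u,np.radians(5.8));print(s['contact_force'],s['moment'])
yoke('t3')
"
```

```text
pos [ 0.631  -0.0159  0.1106] mm tool-shift/0.8 [-0.0011  0.0116 -0.0002] t 6.08 open 0.329
turn/pi [ 0.001  -0.0021  0.0015] q7 -0.37
[ 1.10254454 -2.02682642 -2.41785439] [-0.51363277 -0.27880362 -0.03281321]
s -187 n 35 z 124.7
s -176 n 13 z 125.34
s 87 n 42 z 124.27
s 99 n 119 z 124.34
ends mm [-191.3  108.7]
```

{"method": "apply_moves", "body": {
  "series": [
    {"x": 0,"y": 0.006,"z": 0,"wx": -0.001,"wy": -0.001,"wz": 0.001,"fingers": -0.5},
    {"x": 0,"y": 0.006,"z": 0,"wx": -0.001,"wy": 0,"wz": 0,"fingers": -0.5},
    {"x": 0,"y": 0.004,"z": 0,"wx": -0.001,"wy": 0,"wz": 0,"fingers": -0.5},
    {"x": 0,"y": 0,"z": 0,"wx": 0,"wy": 0,"wz": 0,"fingers": -0.5}
  ]
}}

```text
clock: 6.62
tool_pos: [0.6318, -0.021, 0.1111]
eef_rot: [0.999, 0.053, 0.002, 0.002]
contact_force: [-0.3, 0.5, -2.0]
opening: 0.329
```

```bash
python3 -c "
from h import *
u=np.array([-.101,.995,0]);s=get_state();tool(np.array([.6238,.0474,.1108])-.073*u,np.radians(5.8));print(s['contact_force'],s['moment'])
yoke('t4')
"
```

```text
pos [ 0.6318 -0.021   0.1111] mm tool-shift/0.8 [-0.0014  0.0052  0.0004] t 6.62 open 0.329
turn/pi [ 0.001  -0.0012  0.0017] q7 -0.359
[-0.27218608  0.544729   -2.04072796] [ 0.11501628 -0.15838159 -0.05270659]
s -191 n 26 z 122.33
s 84 n 78 z 124.9
s 97 n 86 z 125.34
ends mm [-195.6  103.4]
```

{"method": "apply_moves", "body": {
  "series": [
    {"x": -0.0005,"y": 0.004,"z": 0,"wx": 0.001,"wy": -0.001,"wz": 0.001,"fingers": -0.5},
    {"x": -0.0005,"y": 0.004,"z": 0,"wx": 0,"wy": 0,"wz": 0,"fingers": -0.5},
    {"x": 0,"y": 0,"z": 0,"wx": 0,"wy": 0,"wz": 0,"fingers": -0.5}
  ]
}}

```text
clock: 7.05
tool_pos: [0.6321, -0.0238, 0.1117]
eef_rot: [0.999, 0.052, 0.001, -0.003]
contact_force: [-0.6, 1.0, -1.8]
opening: 0.33
```

```bash
python3 -c "
from h import *
u=np.array([-.101,.995,0]);s=get_state();tool(np.array([.6238,.0474,.1108])-.073*u,np.radians(5.8));print(s['contact_force'],s['moment'])
yoke('t5')
"
```

```text
pos [ 0.6321 -0.0238  0.1117] mm tool-shift/0.8 [-0.0013  0.0017  0.0011] t 7.05 open 0.33
turn/pi [-0.0017 -0.0006  0.0012] q7 -0.347
[-0.63316228  0.95791877 -1.83026046] [ 0.27473974 -0.04466963 -0.01943013]
s 81 n 107 z 126.25
s 96 n 65 z 126.09
ends mm [-197.   100.7]
```

{"method": "apply_moves", "body": {
  "series": [
    {"x": -0.0005,"y": 0.003,"z": 0.001,"wx": -0.0015,"wy": 0,"wz": 0.001,"fingers": -0.5},
    {"x": 0,"y": 0,"z": 0.0005,"wx": 0,"wy": 0,"wz": 0,"fingers": -0.5}
  ]
}}

```text
clock: 7.35
tool_pos: [0.6323, -0.0244, 0.1109]
eef_rot: [0.999, 0.051, 0.002, -0.001]
contact_force: [0.0, 2.0, -0.3]
opening: 0.325
```

```bash
python3 -c "
from h import *
u=np.array([-.101,.995,0]);s=get_state();tool(np.array([.6238,.0474,.1108])-.073*u,np.radians(5.8));print(s['contact_force'],s['moment'])
p,P,s,l=yoke('t6')
m=(abs(l)<.03)&(s<-.15)&(s>-.23)&(P[...,2]>.1)
print((P[m][:,2]*1000).round()[:60])
cv2.imwrite('pics/t6c.png',cv2.resize(p[110:240,200:500,::-1],None,fx=2.6,fy=2.6))
"
```

```text
pos [ 0.6323 -0.0244  0.1109] mm tool-shift/0.8 [-0.0015  0.0008  0.0001] t 7.35 open 0.325
turn/pi [-0.0009 -0.001   0.0003] q7 -0.352
[ 0.00287875  1.9937142  -0.25083932] [ 0.29920325  0.03040856 -0.02962887]
s -196 n 17 z 122.5
s 81 n 104 z 125.14
s 95 n 62 z 124.83
ends mm [-198.9   99.8]
[132. 132. 134. 132. 131. 132. 135. 132. 133. 135. 137. 133. 133. 133.
 132. 132. 134. 132. 134. 131. 133. 135. 134. 138. 131. 133. 130. 134.
 131. 131. 132. 129. 129. 129. 127. 126. 125. 125. 125. 125. 124. 128.
 123. 122. 126. 123. 124. 121. 122. 124. 124. 123. 123. 121. 124. 120.
 122. 125. 123. 124.]
```

View pics/t6c.png

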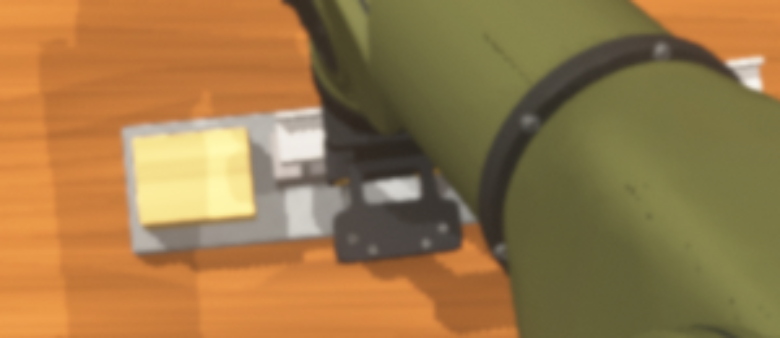

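{"method": "apply_moves", "body": {
  "series": [
    {"x": -0.0005,"y": 0.003,"z": 0,"wx": -0.001,"wy": 0,"wz": 0,"fingers": -0.5},
    {"x": 0,"y": 0,"z": 0,"wx": 0,"wy": 0,"wz": 0,"fingers": -0.5},
    {"x": 0,"y": 0,"z": 0,"wx": 0,"wy": 0,"wz": 0,"fingers": -0.25},
    {"x": 0,"y": 0,"z": 0,"wx": 0,"wy": 0,"wz": 0,"fingers": -0.2},
    {"x": 0,"y": 0,"z": 0,"wx": 0,"wy": 0,"wz": 0,"fingers": -0.1},
    {"x": 0,"y": 0,"z": 0,"wx": 0,"wy": 0,"wz": 0,"fingers": -0.1},
    {"x": 0,"y": 0,"z": 0,"wx": 0,"wy": 0,"wz": 0,"fingers": -0.1},
    {"x": 0,"y": 0,"z": 0,"wx": 0,"wy": 0,"wz": 0,"fingers": -0.1}
  ]
}}

```text
clock: 8.4
tool_pos: [0.6322, -0.0314, 0.1107]
eef_rot: [0.999, 0.049, 0.001, 0.003]
contact_force: [-0.6, -0.2, -0.4]
opening: 0.45
```

```bash
python3 -c "
from h import *
u=np.array([-.101,.995,0]);s=get_state();tool(np.array([.6238,.0474,.1108])-.073*u,np.radians(5.8));print(s['contact_force'],s['moment'])
p,P,s,l=yoke('t7')
"
```

```text
pos [ 0.6322 -0.0314  0.1107] mm tool-shift/0.8 [-0.0006 -0.0078 -0.0002] t 8.4 open 0.45
turn/pi [ 0.0018 -0.0008 -0.0008] q7 -0.351
[-0.64483571 -0.2281057  -0.38794551] [-0.03411324 -0.03851534 -0.01841704]
s -197 n 9 z 123.86
s 78 n 153 z 124.77
s 95 n 61 z 125.02
ends mm [-198.7   99.3]
```

{"method": "apply_moves", "body": {
  "series": [
    {"x": 0,"y": 0,"z": -0.01,"wx": 0,"wy": 0,"wz": 0,"fingers": 0.0},
    {"x": 0,"y": 0,"z": -0.03,"wx": 0,"wy": 0,"wz": 0,"fingers": 0.1},
    {"x": 0,"y": 0,"z": -0.06,"wx": 0,"wy": 0,"wz": 0,"fingers": 0.1},
    {"x": 0,"y": -0.05,"z": -0.04,"wx": 0,"wy": 0,"wz": 0,"fingers": 0.1},
    {"x": -0.05,"y": -0.05,"z": 0,"wx": 0,"wy": 0,"wz": 0,"fingers": 0}
  ]
}}

```text
clock: 9.07
tool_pos: [0.5868, 0.0438, 0.2271]
eef_rot: [0.999, 0.045, 0.003, 0.002]
contact_force: [-0.5, 1.4, -0.2]
opening: 0.5
```

```bash
python3 -c "
from h import *
p,P,s,l=yoke('t8')
from h import plan
for n,a in (('slim',(.426,.165)),): plan((a[0],a[1],.12),93,5)
z=P[...,2];m=(P[...,0]>.40)&(P[...,0]<.46)&(P[...,1]>.13)&(P[...,1]<.2)
print('pin top',P[m&(z>.045)&(z<.07)].mean(0),P[m&(z>.045)&(z<.07)].shape)
p,d=snapshot('side');P=cloud('side',d);z=P[...,2];m=(P[...,0]>.40)&(P[...,0]<.46)&(P[...,1]>.13)&(P[...,1]<.2)
hsv=cv2.cvtColor(p,cv2.COLOR_RGB2HSV);g=(hsv[...,1]<60)&m&(z>.02)&(z<.06)
v,uu=np.nonzero(g);print('side',P[g].mean(0),len(v))
p,d=0,0
"
```

```text
s -190 n 114 z 123.41
s -165 n 162 z 123.79
s -135 n 162 z 123.82
s -105 n 167 z 123.93
s -75 n 173 z 124.07
s -48 n 132 z 124.15
ends mm [-199.9  -34.4]
t 9.12 q7 -0.43 dist 0.217 F [-6.4  2.8 -0.1]
[-0.0344 -0.0326  0.0264] wz -0.0969
[-0.0231 -0.0414  0.0264] wz -0.0969
[-0.0096 -0.0464  0.0264] wz -0.0969
[ 0.0047 -0.0472  0.0264] wz -0.0969
[ 0.0187 -0.0436  0.0264] wz -0.0969
pin top [0.42549261 0.16358154 0.05874028] (47, 3)
side [0.42727534 0.16651754 0.04266987] 203
```

```bash
python3 -c "
from h import *
plan((.426,.1635,.12),5.3,4)"
```

```text
t 9.18 q7 -0.43 dist 0.219 F [-0.1  0.3 -0.1]
[-0.0437 -0.0412  0.0329] wz 0.0007
[-0.0438 -0.041   0.0329] wz 0.0007
[-0.0439 -0.0409  0.0329] wz 0.0007
[-0.044  -0.0408  0.0329] wz 0.0007
```

{"method": "apply_moves", "body": {
  "series": [
    {"x": -0.044,"y": -0.041,"z": 0.01,"wx": 0,"wy": 0,"wz": 0.0007,"fingers": -0.1},
    {"x": -0.044,"y": -0.041,"z": 0.03,"wx": 0,"wy": 0,"wz": 0,"fingers": -0.1},
    {"x": -0.044,"y": -0.041,"z": 0.04,"wx": 0,"wy": 0,"wz": 0,"fingers": -0.1},
    {"x": -0.034,"y": -0.034,"z": 0.035,"wx": 0,"wy": 0,"wz": 0,"fingers": -0.1},
    {"x": 0,"y": 0,"z": 0,"wx": 0,"wy": 0,"wz": 0,"fingers": -0.1},
    {"x": 0,"y": 0,"z": 0,"wx": 0,"wy": 0,"wz": 0,"fingers": -0.1}
  ]
}}

```text
clock: 9.93
tool_pos: [0.4337, 0.1616, 0.1342]
eef_rot: [0.999, 0.05, 0.002, 0.002]
contact_force: [-0.1, -0.5, 0.2]
opening: 0.449
```

```bash
python3 -c "
from h import *
tool((.426,.1635,.08),np.radians(5.3))
yoke('t9')"
```

```text
pos [0.4337 0.1616 0.1342] mm tool-shift/0.8 [-0.0095 -0.0036  0.0677] t 9.93 open 0.449
turn/pi [ 0.0013 -0.001   0.0023] q7 -0.898
s -190 n 113 z 123.64
s -165 n 158 z 123.93
s -135 n 162 z 124.01
s -105 n 163 z 124.14
s -75 n 172 z 124.08
s -45 n 175 z 124.26
s -15 n 180 z 124.33
s 15 n 183 z 124.47
s 45 n 185 z 124.27
s 75 n 184 z 124.4
s 95 n 61 z 124.84
ends mm [-199.7   99.3]
```

{"method": "apply_moves", "body": {
  "series": [
    {"x": -0.008,"y": -0.003,"z": 0.02,"wx": 0.001,"wy": -0.001,"wz": 0.002,"fingers": -0.1},
    {"x": 0,"y": 0,"z": 0.02,"wx": 0,"wy": 0,"wz": 0,"fingers": -0.1},
    {"x": 0,"y": 0,"z": 0.01,"wx": 0,"wy": 0,"wz": 0,"fingers": -0.1},
    {"x": 0,"y": 0,"z": 0,"wx": 0,"wy": 0,"wz": 0,"fingers": -0.1},
    {"x": 0,"y": 0,"z": 0,"wx": 0,"wy": 0,"wz": 0,"fingers": -0.1}
  ]
}}

```text
clock: 10.6
tool_pos: [0.4346, 0.1608, 0.0961]
eef_rot: [0.999, 0.041, 0.005, -0.001]
contact_force: [-0.1, -0.4, 0.1]
opening: 0.451
```

```bash
python3 -c "
from h import *
tool((.426,.1635,.026),np.radians(5.3))"
```

```text
pos [0.4346 0.1608 0.0961] mm tool-shift/0.8 [-0.0114 -0.0041  0.0875] t 10.6 open 0.451
turn/pi [-0.0005 -0.0033 -0.0033] q7 -0.967
```

{"method": "apply_moves", "body": {
  "series": [
    {"x": -0.012,"y": -0.004,"z": 0.0,"wx": 0,"wy": -0.003,"wz": -0.003,"fingers": -0.1},
    {"x": -0.004,"y": -0.002,"z": 0.005,"wx": 0,"wy": -0.002,"wz": 0,"fingers": -0.1},
    {"x": 0,"y": 0,"z": 0.005,"wx": 0,"wy": 0,"wz": 0,"fingers": -0.1},
    {"x": 0,"y": 0,"z": 0,"wx": 0,"wy": 0,"wz": 0,"fingers": -0.1}
  ]
}}

```text
clock: 11.1
tool_pos: [0.4209, 0.1652, 0.0883]
eef_rot: [0.999, 0.046, -0.003, -0.001]
contact_force: [0.3, 0.2, -0.1]
opening: 0.448
```

```bash
python3 -c "
from h import *
tool((.426,.1635,.026),np.radians(5.3))"
```

```text
pos [0.4209 0.1652 0.0883] mm tool-shift/0.8 [0.0066 0.0028 0.0779] t 11.1 open 0.448
turn/pi [-0.0007  0.0016 -0.    ] q7 -0.983
```

{"method": "apply_moves", "body": {
  "series": [
    {"x": 0.005,"y": 0.002,"z": 0.0,"wx": 0,"wy": 0.001,"wz": 0,"fingers": -0.1},
    {"x": 0,"y": 0,"z": 0.015,"wx": 0,"wy": 0,"wz": 0,"fingers": -0.1},
    {"x": 0,"y": 0,"z": 0.015,"wx": 0,"wy": 0,"wz": 0,"fingers": -0.1},
    {"x": 0,"y": 0,"z": 0,"wx": 0,"wy": 0,"wz": 0,"fingers": -0.1},
    {"x": 0,"y": 0,"z": 0,"wx": 0,"wy": 0,"wz": 0,"fingers": -0.1}
  ]
}}

```text
clock: 11.72
tool_pos: [0.4256, 0.1637, 0.0623]
eef_rot: [0.999, 0.046, -0.001, -0.001]
contact_force: [0.5, 0.3, -0.4]
opening: 0.448
```

```bash
python3 -c "
from h import *
tool((.426,.1635,.026),np.radians(5.3))"
```

```text
pos [0.4256 0.1637 0.0623] mm tool-shift/0.8 [0.0005 0.0004 0.0454] t 11.72 open 0.448
turn/pi [-0.0007  0.0006 -0.0002] q7 -1.009
```

Well centred; descend.

{"method": "apply_moves", "body": {
  "series": [
    {"x": 0,"y": 0,"z": 0.016,"wx": 0,"wy": 0,"wz": 0,"fingers": -0.1},
    {"x": 0,"y": 0,"z": 0.016,"wx": 0,"wy": 0,"wz": 0,"fingers": -0.1},
    {"x": 0,"y": 0,"z": 0.012,"wx": 0,"wy": 0,"wz": 0,"fingers": -0.1},
    {"x": 0,"y": 0,"z": 0,"wx": 0,"wy": 0,"wz": 0,"fingers": -0.1},
    {"x": 0,"y": 0,"z": 0,"wx": 0,"wy": 0,"wz": 0,"fingers": -0.1}
  ]
}}

```text
clock: 12.35
tool_pos: [0.4267, 0.1644, 0.0273]
eef_rot: [0.999, 0.046, 0.0, -0.002]
contact_force: [0.8, -1.0, -0.6]
opening: 0.447
```

```bash
python3 -c "
from h import *
tool((.426,.1635,.026),np.radians(5.3))"
```

```text
pos [0.4267 0.1644 0.0273] mm tool-shift/0.8 [-0.0009  0.0011  0.0016] t 12.35 open 0.447
turn/pi [-0.0012 -0.0003 -0.0003] q7 -1.042
```

{"method": "apply_moves", "body": {
  "series": [
    {"x": 0,"y": 0.001,"z": 0.001,"wx": -0.001,"wy": 0,"wz": 0,"fingers": -0.4},
    {"x": 0,"y": 0,"z": 0,"wx": 0,"wy": 0,"wz": 0,"fingers": -1},
    {"x": 0,"y": 0,"z": 0,"wx": 0,"wy": 0,"wz": 0,"fingers": -1},
    {"x": 0,"y": 0,"z": 0,"wx": 0,"wy": 0,"wz": 0,"fingers": -1},
    {"x": 0,"y": 0,"z": 0,"wx": 0,"wy": 0,"wz": 0,"fingers": -1}
  ],
  "force": 15
}}

```text
clock: 12.98
tool_pos: [0.4273, 0.1637, 0.0273]
eef_rot: [0.999, 0.046, 0.001, -0.001]
contact_force: [-0.4, -0.6, -0.2]
opening: 0.115
```

```bash
python3 -c "
from h import *
tool((.426,.1635,.026),np.radians(5.3));print(get_state()['contact_force'])"
```

```text
pos [0.4273 0.1637 0.0273] mm tool-shift/0.8 [-0.0016  0.0001  0.0017] t 12.97 open 0.115
turn/pi [-0.0004 -0.0007 -0.0004] q7 -1.043
[-0.41642234 -0.58144483 -0.20849772]
```

{"method": "apply_moves", "body": {
  "series": [
    {"x": 0,"y": 0,"z": -0.02,"wx": 0,"wy": 0,"wz": 0,"fingers": -1},
    {"x": 0,"y": 0,"z": -0.06,"wx": 0,"wy": 0,"wz": 0,"fingers": -1},
    {"x": 0,"y": 0,"z": -0.07,"wx": 0,"wy": 0,"wz": 0,"fingers": -1},
    {"x": 0,"y": 0,"z": -0.06,"wx": 0,"wy": 0,"wz": 0,"fingers": -1},
    {"x": 0,"y": 0,"z": -0.02,"wx": 0,"wy": 0,"wz": 0,"fingers": -1},
    {"x": 0,"y": 0,"z": 0,"wx": 0,"wy": 0,"wz": 0,"fingers": -1}
  ]
}}

```text
clock: 13.72
tool_pos: [0.4262, 0.1629, 0.2163]
eef_rot: [0.999, 0.046, 0.0, 0.001]
contact_force: [0.1, -0.1, 0.4]
opening: 0.117
```

```bash
python3 -c "
from h import *
p,P,s,l=yoke('t10');z=P[...,2]
# channel centre line from all yoke points, by s-bins: extremes of lateral
for lo in (-.05,-.03,-.02,-.01,0,.01,.02,.03):
    k=(s>lo)&(s<lo+.01)&(abs(l)<.04)&(z>.1225);q=np.sort(l[k]*1000);print(lo,q[[1,-2]].round(1),q[[1,-2]].mean().round(1))
# edge ends
k=(abs(s)<.03)&(abs(l)<.04)&(z>.116)&(z<.122)&(abs(l)>.018)
for sg in (1,-1):
    kk=k&(l*sg>0);print('edge end',sg,kk.sum(),np.percentile(s[kk]*1000,[0,50,100]).round(1),(P[kk].mean(0)*1000).round(1),'top z pts s',(s[kk][z[kk]>.1185]*1000).round(1))
# plate & ledge by depth
for a,b,n in ((.006,.02,'plate'),(.035,.046,'ledge')):
    m=((z>a)&(z<b)&(abs(l)<.06)&(s>-.08)&(s<.23)).astype(np.uint8);N,L,st,c=cv2.connectedComponentsWithStats(m);i=1+st[1:,4].argmax()
    r=cv2.minAreaRect((P[L==i][:,:2]*1000).astype(np.float32));print(n,np.round(r[0],1),np.round(r[1],1),round(r[2],2))
sv=get_state();print(sv['tool_pos'],sv['opening'],sv['contact_force'])
cv2.imwrite('pics/t10c.png',cv2.resize(p[110:370,190:500,::-1],None,fx=2.3,fy=2.3,interpolation=2))
"
```

```text
s -190 n 109 z 123.49
s -165 n 161 z 123.89
s -135 n 161 z 123.8
s -105 n 166 z 123.84
s -75 n 169 z 124.11
s -45 n 174 z 124.15
s -15 n 179 z 124.14
s 15 n 184 z 124.13
s 45 n 179 z 124.31
s 75 n 181 z 124.71
s 95 n 59 z 124.81
ends mm [-200.2   99.3]
-0.05 [-11.6  18. ] 3.2
-0.03 [-11.8  17.8] 3.0
-0.02 [-12.1  18. ] 2.9
-0.01 [-12.2  18.3] 3.0
0 [-12.8  17.1] 2.1
0.01 [-12.2  17.5] 2.6
0.02 [-12.6  17.4] 2.4
0.03 [-12.8  16.8] 2.0
edge end 1 7 [-3.2  0.2  1.8] [656.1 -63.4 119.1] top z pts s [ 0.3  0.2 -1.4 -0.9]
edge end -1 14 [-3.   1.   4.7] [611.3 -65.9 118.2] top z pts s [ 1.8  0.2 -1.3  0.4 -1.2 -0.9]
plate [628.7   9.4] [ 93.  270.5] 4.66
ledge [620.8  95.1] [60.7 78.2] 5.19
[0.42582743 0.16268048 0.21563548] 0.11594652923602954 [ 0.49398146  0.24336421 -1.13311895]
```

View pics/t10c.png

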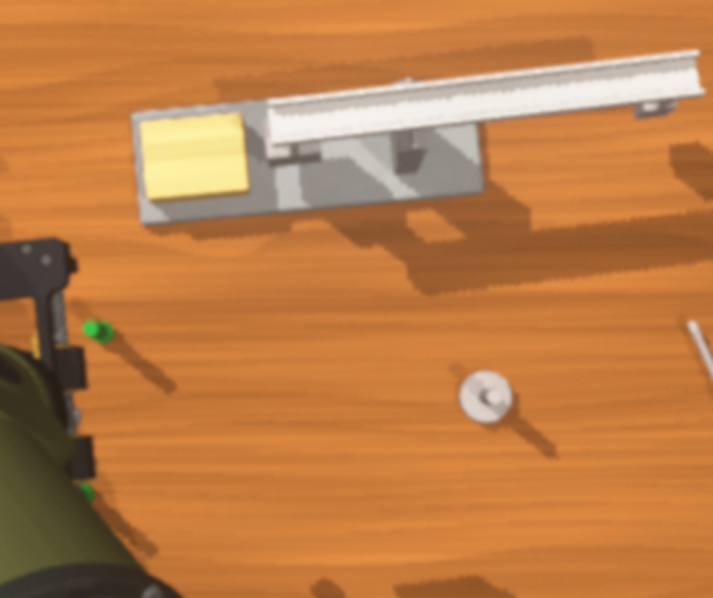

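```bash
python3 -c "
from h import *
plan((.6363,-.0645,.21),5.3,6)"
```

```text
t 13.78 q7 -0.82 dist 0.31 F [ 0.5  0.2 -1.1]
[0.0393 0.0511 0.0012] wz -0.0
[0.0393 0.0512 0.0012] wz -0.0
[0.0393 0.0512 0.0012] wz -0.0
[0.0393 0.0512 0.0012] wz -0.0
[0.0393 0.0512 0.0012] wz -0.0
[0.0393 0.0512 0.0012] wz -0.0
```

{"method": "apply_moves", "body": {
  "series": [
    {"x": 0.02,"y": 0.026,"z": 0,"wx": 0,"wy": 0,"wz": 0,"fingers": -1},
    {"x": 0.04,"y": 0.051,"z": 0,"wx": 0,"wy": 0,"wz": 0,"fingers": -1},
    {"x": 0.04,"y": 0.051,"z": 0,"wx": 0,"wy": 0,"wz": 0,"fingers": -1},
    {"x": 0.04,"y": 0.051,"z": 0,"wx": 0,"wy": 0,"wz": 0,"fingers": -1},
    {"x": 0.04,"y": 0.051,"z": 0,"wx": 0,"wy": 0,"wz": 0,"fingers": -1},
    {"x": 0.03,"y": 0.04,"z": 0,"wx": 0,"wy": 0,"wz": 0,"fingers": -1},
    {"x": 0,"y": 0,"z": 0,"wx": 0,"wy": 0,"wz": 0,"fingers": -1},
    {"x": 0,"y": 0,"z": 0,"wx": 0,"wy": 0,"wz": 0,"fingers": -1}
  ]
}}

```text
clock: 14.78
tool_pos: [0.6119, -0.0419, 0.2005]
eef_rot: [0.999, 0.05, -0.012, 0.002]
contact_force: [-0.7, -0.2, -0.9]
opening: 0.121
```

```bash
python3 -c "
from h import *
tool((.6363,-.0645,.20),np.radians(5.3))"
```

```text
pos [ 0.6119 -0.0419  0.2005] mm tool-shift/0.8 [0.0276 0.0311 0.0001] t 14.78 open 0.121
turn/pi [0.001  0.0076 0.0022] q7 -0.298
```

{"method": "apply_moves", "body": {
  "series": [
    {"x": 0.018,"y": 0.02,"z": -0.005,"wx": 0,"wy": 0.005,"wz": 0.002,"fingers": -1},
    {"x": 0.01,"y": 0.012,"z": 0,"wx": 0,"wy": 0.002,"wz": 0,"fingers": -1},
    {"x": 0,"y": 0,"z": 0,"wx": 0,"wy": 0,"wz": 0,"fingers": -1},
    {"x": 0,"y": 0,"z": 0,"wx": 0,"wy": 0,"wz": 0,"fingers": -1}
  ]
}}

```text
clock: 15.28
tool_pos: [0.6335, -0.0599, 0.2022]
eef_rot: [0.999, 0.051, -0.004, 0.001]
contact_force: [0.2, 0.4, -0.4]
opening: 0.117
```

```bash
python3 -c "
from h import *
tool((.6363,-.0645,.19),np.radians(5.3))"
```

```text
pos [ 0.6335 -0.0599  0.2022] mm tool-shift/0.8 [0.003  0.006  0.0152] t 15.28 open 0.117
turn/pi [0.0003 0.0024 0.0031] q7 -0.255
```

{"method": "apply_moves", "body": {
  "series": [
    {"x": 0.003,"y": 0.006,"z": 0.008,"wx": 0,"wy": 0.002,"wz": 0.002,"fingers": -1},
    {"x": 0.001,"y": 0.001,"z": 0.012,"wx": 0,"wy": 0,"wz": 0,"fingers": -1},
    {"x": 0,"y": 0,"z": 0.006,"wx": 0,"wy": 0,"wz": 0,"fingers": -1},
    {"x": 0,"y": 0,"z": 0,"wx": 0,"wy": 0,"wz": 0,"fingers": -1},
    {"x": 0,"y": 0,"z": 0,"wx": 0,"wy": 0,"wz": 0,"fingers": -1}
  ]
}}

```text
clock: 15.9
tool_pos: [0.6363, -0.0643, 0.1794]
eef_rot: [0.999, 0.049, -0.001, 0.0]
contact_force: [-1.0, -0.8, -0.9]
opening: 0.119
```

```bash
python3 -c "
from h import *
tool((.6363,-.0645,.16),np.radians(5.3))
p,d=snapshot('side');cv2.imwrite('pics/s11.png',cv2.resize(p[130:330,150:310,::-1],None,fx=3,fy=3,interpolation=2))
P=cloud('side',d)
# expected pixel of rim/pin points
m=camera_model('side');K=m['camera_matrix'];T=np.linalg.inv(m['world_from_camera'])
def px(w): c=T[:3,:3]@w+T[:3,3];return np.round([K[0,0]*c[0]/-c[2]+K[0,2],K[1,1]*c[1]/c[2]+K[1,2]],1)
t=get_state()['tool_pos']
for n,w in (('pinfoot',t-[.0010,0,.0273]),('edge/chan floor',np.array([.6355,-.0647,.124])),('tcp',t)): q=px(w);print(n,q,(q-[150,130])*3)
h=cv2.cvtColor(p,cv2.COLOR_RGB2HSV)
f=(abs(P[...,0]-.636)<.03)&(abs(P[...,1]-t[1])<.03)&(P[...,2]>t[2]-.026)&(P[...,2]<t[2]-.006)
print('foot/stem pts',f.sum(),(P[f].mean(0)*1000).round(1),(np.percentile(P[f],[3,97],axis=0)*1000).round(1))
"
```

```text
pos [ 0.6363 -0.0643  0.1794] mm tool-shift/0.8 [0.0001 0.0003 0.0242] t 15.9 open 0.119
turn/pi [0.0001 0.0009 0.0015] q7 -0.267
pinfoot [234.8 191.7] [254.4 185.1]
edge/chan floor [235.9 206.6] [257.7 229.8]
tcp [233.1 176.5] [249.3 139.5]
foot/stem pts 108 [634.9 -60.1 162.6] [[627.8 -66.2 154.3]
 [643.8 -55.9 172.3]]
```

View pics/s11.png

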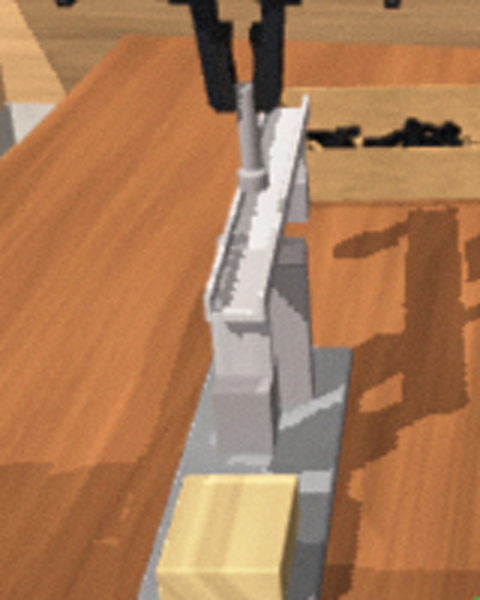

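```bash
python3 -c "
from h import *
p,d=snapshot('side');P=cloud('side',d);z=P[...,2]
for y in (-.04,-.02,0,.015):
    k=(abs(P[...,1]-y)<.006)&(abs(P[...,0]-.63)<.04)&(z>.121)&(z<.14);q=np.sort(P[k][:,0]*1000);print(y,k.sum(),q[[1,-2]].round(1),q[[1,-2]].mean().round(1),'floor',np.median(z[k&(abs(P[...,0]-.632)<.007)]).round(4))
t=get_state()['tool_pos']
for a,b in ((.154,.161),(.163,.170),(.172,.179),(.18,.19)):
    f=(abs(P[...,0]-.636)<.012)&(abs(P[...,1]-t[1])<.015)&(z>a)&(z<b);print(a,f.sum(),(P[f].mean(0)*1000).round(1),np.percentile(P[f][:,0]*1000,[3,97]).round(1))
print('lowest pin z',np.percentile(z[(abs(P[...,0]-.636)<.012)&(abs(P[...,1]-t[1])<.015)&(z>.14)],1))
"
```

```text
-0.04 65 [619.  648.8] 633.9 floor 0.1235
-0.02 67 [616.9 646. ] 631.4 floor 0.1233
0 80 [615.1 644.6] 629.8 floor 0.1235
0.015 82 [613.3 642.9] 628.1 floor 0.1238
0.154 39 [633.9 -59.1 157.6] [627.6 643.2]
0.163 35 [634.6 -60.9 166. ] [629.7 640. ]
0.172 27 [636.1 -60.9 175.4] [631.3 641.3]
0.18 40 [635.5 -61.4 185.2] [630.8 640.8]
lowest pin z 0.15291500975855735
```

{"method": "apply_moves", "body": {
  "series": [
    {"x": 0.0005,"y": -0.0005,"z": 0.012,"wx": 0,"wy": 0.001,"wz": 0,"fingers": -1},
    {"x": 0,"y": 0,"z": 0.012,"wx": 0,"wy": 0,"wz": 0,"fingers": -1},
    {"x": 0,"y": 0,"z": 0,"wx": 0,"wy": 0,"wz": 0,"fingers": -1},
    {"x": 0,"y": 0,"z": 0,"wx": 0,"wy": 0,"wz": 0,"fingers": -1}
  ]
}}

```text
clock: 16.5
tool_pos: [0.6366, -0.0638, 0.1588]
eef_rot: [0.999, 0.049, 0.0, 0.0]
contact_force: [0.1, -0.1, -0.1]
opening: 0.118
```

```bash
python3 -c "
from h import *
tool((.6366,-.0645,.1515),np.radians(5.3));print(get_state()['contact_force'])"
```

```text
pos [ 0.6366 -0.0638  0.1588] mm tool-shift/0.8 [-0.0001  0.0009  0.0092] t 16.5 open 0.118
turn/pi [ 0.0001 -0.0002  0.0015] q7 -0.283
[ 0.11581401 -0.10077541 -0.12092039]
```

Pin foot is just inside the walls, no side force. Lower to just above the floor.

{"method": "apply_moves", "body": {
  "series": [
    {"x": 0,"y": 0.0005,"z": 0.006,"wx": 0,"wy": 0,"wz": 0,"fingers": -1},
    {"x": 0,"y": 0,"z": 0.003,"wx": 0,"wy": 0,"wz": 0,"fingers": -1},
    {"x": 0,"y": 0,"z": 0,"wx": 0,"wy": 0,"wz": 0,"fingers": -1},
    {"x": 0,"y": 0,"z": 0,"wx": 0,"wy": 0,"wz": 0,"fingers": -1}
  ]
}}

```text
clock: 17.0
tool_pos: [0.637, -0.0643, 0.1515]
eef_rot: [0.999, 0.049, 0.001, 0.0]
contact_force: [-0.7, 0.1, -0.5]
opening: 0.121
```

```bash
python3 -c "
from h import *
tool((.6366,-.0645,.1515),np.radians(5.3));print(get_state()['contact_force'])
yoke('t12')"
```

```text
pos [ 0.637  -0.0643  0.1515] mm tool-shift/0.8 [-0.0005  0.0002  0.    ] t 17.0 open 0.121
turn/pi [ 0.0001 -0.0004  0.0015] q7 -0.288
[-0.67263127  0.07102574 -0.48473113]
s 28 n 20 z 123.79
s 45 n 185 z 124.7
s 75 n 185 z 124.52
s 95 n 60 z 124.66
ends mm [27.1 99.3]
```

{"method": "apply_moves", "body": {
  "series": [
    {"x": -0.0003,"y": 0,"z": 0.0007,"wx": 0,"wy": 0,"wz": 0,"fingers": -1},
    {"x": 0,"y": 0,"z": 0,"wx": 0,"wy": 0,"wz": 0,"fingers": -1},
    {"x": 0,"y": 0,"z": 0,"wx": 0,"wy": 0,"wz": 0,"fingers": -0.72},
    {"x": 0,"y": 0,"z": 0,"wx": 0,"wy": 0,"wz": 0,"fingers": -0.65},
    {"x": 0,"y": 0,"z": 0,"wx": 0,"wy": 0,"wz": 0,"fingers": -0.5},
    {"x": 0,"y": 0,"z": 0,"wx": 0,"wy": 0,"wz": 0,"fingers": -0.4},
    {"x": 0,"y": 0,"z": 0,"wx": 0,"wy": 0,"wz": 0,"fingers": -0.4},
    {"x": 0,"y": 0,"z": 0,"wx": 0,"wy": 0,"wz": 0,"fingers": -0.4}
  ]
}}

```text
clock: 18.05
tool_pos: [0.6372, -0.0642, 0.1515]
eef_rot: [0.999, 0.049, 0.001, 0.0]
contact_force: [-0.3, 0.3, 0.3]
opening: 0.297
```

```bash
python3 -c "
from h import *
tool((.6366,-.0645,.1515),np.radians(5.3));print(get_state()['contact_force'])
yoke('t13')
p,d=snapshot('side');P=cloud('side',d);z=P[...,2];t=get_state()['tool_pos']
for a,b in ((.136,.144),(.145,.155),(.157,.165),(.168,.178)):
    f=(abs(P[...,0]-.636)<.009)&(abs(P[...,1]-t[1])<.015)&(z>a)&(z<b);print(a,f.sum(),(P[f].mean(0)*1000).round(1))
"
```

```text
pos [ 0.6372 -0.0642  0.1515] mm tool-shift/0.8 [-0.0007  0.0003  0.    ] t 18.05 open 0.297
turn/pi [ 0.0001 -0.0008  0.0015] q7 -0.289
[-0.33943568  0.32218344  0.28448042]
s 29 n 19 z 125.05
s 45 n 183 z 124.24
s 75 n 188 z 124.49
s 95 n 57 z 124.76
ends mm [27.2 99.3]
0.136 30 [635.3 -60.8 140. ]
0.145 37 [635.8 -60.8 149.9]
0.157 32 [635.3 -61.2 160.7]
0.168 39 [636.1 -61.2 173. ]
```

Pin stands upright, yoke still level. Rise straight up with the jaws open, then back off.

{"method": "apply_moves", "body": {
  "series": [
    {"x": 0,"y": 0,"z": -0.015,"wx": 0,"wy": 0,"wz": 0,"fingers": -0.3},
    {"x": 0,"y": 0,"z": -0.03,"wx": 0,"wy": 0,"wz": 0,"fingers": -0.3},
    {"x": 0,"y": 0,"z": -0.05,"wx": 0,"wy": 0,"wz": 0,"fingers": -0.3},
    {"x": 0,"y": 0,"z": -0.06,"wx": 0,"wy": 0,"wz": 0,"fingers": -0.3},
    {"x": -0.05,"y": -0.04,"z": 0,"wx": 0,"wy": 0,"wz": 0,"fingers": -0.3},
    {"x": -0.06,"y": -0.05,"z": 0,"wx": 0,"wy": 0,"wz": 0,"fingers": -0.3},
    {"x": -0.06,"y": -0.05,"z": 0,"wx": 0,"wy": 0,"wz": 0,"fingers": -0.3},
    {"x": 0,"y": 0,"z": 0,"wx": 0,"wy": 0,"wz": 0,"fingers": -0.3}
  ]
}}

```text
clock: 19.15
tool_pos: [0.4888, 0.0378, 0.2848]
eef_rot: [0.999, 0.049, 0.006, -0.001]
contact_force: [0.4, -0.5, 0.0]
opening: 0.34
```

```bash
python3 -c "
from h import *
p0,P,s,l=yoke('t14');z=P[...,2]
f=(abs(s)<.025)&(abs(l)<.02)&(z>.175)&(z<.19);print('pin top s,l,z',f.sum(),(s[f].mean()*1000).round(1),(l[f].mean()*1000).round(1),z[f].mean())
f=(abs(s)<.03)&(abs(l)<.03)&(z>.116)&(z<.122)&(abs(l)>.018);print('edge s',(s[f].mean()*1000).round(1))
f=(abs(P[...,0]-.435)<.03)&(abs(P[...,1]+.126)<.03)&(z>.05);print('wide',P[f].mean(0))
p,d=snapshot('side')
cv2.imwrite('pics/f.png',np.hstack([cv2.resize(p[130:400,150:420,::-1],(400,400)),cv2.resize(p0[110:350,210:450,::-1],(400,400))]))
print(get_state()['clock'])"
```

```text
s -190 n 118 z 123.73
s -165 n 163 z 124.01
s -135 n 157 z 123.88
s -105 n 166 z 124.62
s -75 n 169 z 124.16
s -45 n 178 z 124.06
s -16 n 158 z 124.51
s 16 n 172 z 124.89
s 45 n 181 z 124.35
s 63 n 28 z 124.96
ends mm [-200.1   65.6]
pin top s,l,z 59 1.9 1.8 0.18320450329001392
edge s 0.7
wide [ 0.43733068 -0.12923392  0.06046972]
19.25
```

View pics/f.png

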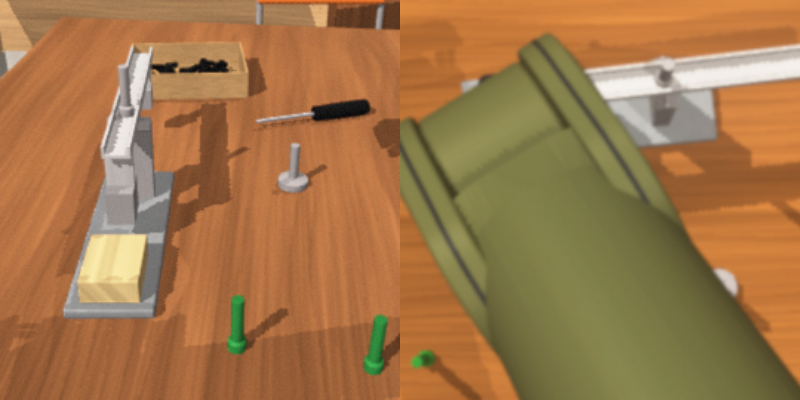

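```bash
python3 -c "
from plant import *
print(get_state()['qd'].round(3));print(finish_job())"
```

```text
[ 0.017  0.031  0.028 -0.042  0.007 -0.002  0.001]
the job is handed in; nothing more can be done
None
```

The yoke now balances on the knife edge by itself, and the slim pin stands upright in its channel over the edge. I handed the job in at about 19 s, with the arm clear of everything.

I gripped the yoke near x = 40 and slid it about 73 mm along the edge until the big weight was clear of the ledge, then let go. In the held slide the floor at the gripped end read up to about 2 mm high for a moment. I lowered the grip straight away and saw no sign of it coming off the edge, but I could not see the contact directly.

Last checks:
- **Yoke:** it sits free with a tilt of about 0.2–0.3°, both before and after the pin went in. Its ends measured 200 mm and 99 mm either side of the edge.
- **Slim pin:** upright, with its top at 183 mm (184 expected). It is within 1–2 mm of the edge: the top view put it 1.2 mm towards the ledge side, about the accuracy of the calibration.
- **Other pins:** the wide pin and the green look-alikes were not touched. The last reading of the wide pin differed from the first by about 4 mm; the arm was hiding part of it in that view, and the pictures show it standing.

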